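# Push a stuck bearing block out of a sloping plate

## Task

A brass bearing block is stuck in the green sloping plate of the stand. Take the wooden-handled steel drift from its rack, push it square to the slope through the round access hole in the plate's upper face until the block drops into the tray below, then stand the drift fully home in its rack again. Leave the bell, the gear puller, the case lid and the mallet where they are.

Things in the scene. Friction and masses are not known exactly. Their poses are not given: they have to be found in the camera images.
- stand: fixed knock-out stand: a dark wooden tray (150 x 130 mm outside, walls 6 mm thick and 30 mm high, cork floor) carrying a green plate on four posts. Origin: on the table, 15 mm on the -x side of the tray's centre; z up, +x is the side towards which the plate rises. The stand's place and yaw change from run to run
- plate: green plate on the stand, 110 x 130 x 30 mm (x, y, z), rising at 35 degrees towards the stand's +x. Origin: centre of the access hole's mouth in the upper face (stand frame -17, 0, 152 mm), ringed with brass. Its z axis is the hole's axis, pointing up and out of the face, leaning 35 degrees from vertical towards the stand's -x; its y is the stand's y
- block: stuck loose brass block 24 x 24 x 26 mm, 70 to 120 g, origin at its centre. At the start it fills the pocket: its top lies 8.5 mm below the plate's upper face, its bottom stands 4 mm out of the underside. It gives way at 8 to 14 N; pushed some 32 mm (drift tip 41 mm below the upper face) it falls free into the tray. Push on to 50 mm to be sure
- tray (a point): centre of the tray's inner floor, 6 mm above the table; inside the tray measures 138 x 118 mm (x, y of the stand)
- drift: loose drift, 95 to 160 g, 134 mm long. Origin: centre of the shank's flat tip; z runs along it towards the head. Steel shank 8 mm thick from z = 0 to 70 mm; square wooden handle 18 x 18 mm, sides square to its x and y, to z = 128 mm; brass cap to 134 mm. At the start it stands upright in the rack, handle resting on the rack's top, tip 10 mm above the table
- rack: fixed wooden rack, 70 x 70 x 80 mm block, origin at the centre of its underside, z up
- rack_hole0 (a point): centre of the mouth of the rack's hole, on the rack's top 80 mm above the table; hole 13 mm wide, 75 mm deep. Seated, the drift's handle rests on the rack's top with the tip 10 mm above the table
- bell: bystander: nickel silver bell 72 mm across on a foot, 56 mm high, with a striker arm at its +y side, origin under the bell's centre
- puller: bystander: steel gear puller lying flat, about 160 x 100 mm, 15 mm high, origin under its crossbar
- lid: bystander: cracked cream celluloid case lid, 100 x 80 x 14 mm, lying open side up, origin under its centre
- mallet: bystander: boxwood mallet lying on its side, 200 mm long along its x, head 40 mm thick and 70 mm wide at +x, origin under it, 80 mm from the head's centre
- hole (a point): centre of the access hole's mouth (same point as the plate's origin). The hole is 16 mm wide and 8 mm deep; below it opens a 25.5 mm square pocket through the other 22 mm. Under the plate two brass housings with sprung steel balls, at y +-38 mm, hold the block in. Nothing stands above the upper face

How it is judged:
By the outcome, as a careful person would: the job done as asked, in the order asked, and still so for the second after the job is handed in, with the robot touching nothing.
It also fails if it takes over 53 s, if anything falls off the work surface, if the arm or the gripper's body presses on something with over 40 N, if the wrist force passes 120 N, or if a joint passes its speed limit or range.

## Robot

A 7-joint arm with a two-finger parallel gripper is mounted at the origin on the work surface. World frame = base frame: x ahead of the robot, y to its left, z up, the work surface at z = 0. Lengths are in m, angles in rad, forces in N, time in s.
With the tool pointing down it reaches from about 0.425 to 1.025 m from the base axis. Payload 9.4 kg.
Tool frame: the origin (TCP) lies midway between the tips of the shut fingers; the grasp point (between the pads) lies 19 mm behind it (grip_depth is the distance from the TCP to the grasp point, in m); z points along the fingers, y is the line along which they close (so a half turn about z gives the same grasp; the last joint's range is limited). The gripper opens to 85 mm and grips with 20 to 120 N. Pads are 22 mm wide; open, the fingers measure 114 mm over their backs; the gripper's body (76 mm by 85 mm) begins 54 mm behind the grasp point. The pads swing forward as they close: fully open they stand 13 mm farther back than shut.
Start: joints at [1.086, 0.599, -0.003, 1.599, 0.002, 0.943, -0.08], TCP at [0.288, -0.666, 0.231] pointing down, gripper open.
Joint ranges: [-2.57, 2.57], [-0.35, 1.97], [-1.29, 1.29], [0.11, 2.56], [-1.05, 4.19], [0.11, 1.86], [-2.63, 2.63]. Speed limits (rad/s): [2.22, 2.22, 3.01, 3.01, 3.14, 3.14, 3.14].

## Interface

Orientations are given as a unit quaternion [w, x, y, z].
In Python, from station import goto, move_l, set_joints, command_gripper, hold, inverse_kinematics, get_state, camera, camera_model, PlanningError, hand_in, grip_depth gives the robot as it stands. Calls block until the motion is done:
- goto(position, orientation): joint-space move of the TCP to a pose.
- move_l(position, frame=None, speed=0.15, f_stop=None): straight line of the TCP; frame=None keeps the orientation; speed is the mean speed in m/s. With f_stop (N) it stops when the force on the tool has changed by that much, and returns True; else False.
- set_joints(angles): joint-space move.
- command_gripper(opening, f_grip=None): opening from 0.0 (shut) to 1.0 (fully open); f_grip is the grip in N (None keeps the last); returns when the fingers have stopped.
- hold(seconds).
- inverse_kinematics(position, orientation): joint angles nearest the present ones, or None.
- get_state(): the state.
- camera(name): name is "side" or "top"; returns the picture (400x640x3 uint8, blue, green, red); there is no depth.
- camera_model(name): a dict with "fx", "fy", "cx", "cy" (pixels), "rvec" (rotation vector, rad) and "tvec" (3), from world to camera coordinates, as OpenCV has them. Camera axes: x right, y down, z forward; pixel columns grow to the right and rows downward; lengths in m; the calibration is good to about 2 mm. A picture is of the moment at which its call begins. camera_model takes no time and is no camera call.
A pose or a line that the arm cannot do raises PlanningError and nothing moves.
- hand_in(): hands the job in, once; it reports no verdict.
The state is a dict: "time": time; "q": joint angles; "joint_vel": joint speeds; "joint_torque": joint torques, N m; "position": TCP position; "eef_rot": TCP orientation; "contact_force": force on the tool from outside, world axes, zero at the start; "torque": the same for the moment, N m; "grip_width": opening from 0.0 (shut) to 1.0 (fully open).
Only numpy, scipy, OpenCV 4.12 (cv2) and the standard library are available. Lean on these libraries where they do the work, as an engineer would, in place of code of your own. Each camera call takes 0.05 s, during which the arm holds its last target. There are 200 camera calls.

## Working session

There is one attempt and no reset: what is moved stays moved. The work goes in short steps, each a Python script; the robot and the scene stay as the last script left them, time stands still between calls to the robot, and variables do not carry over. Pictures are saved under pics/ and viewed, on a budget of 10 in all, crops included, one or two more only if the job needs it, and the job is handed in when it is done.

```bash
mkdir -p pics; ls; python3 - <<'E'
from station import *
import cv2
for n in("side","top"):
    im=camera(n); cv2.imwrite(f"pics/{n}0.png",im); print(n,camera_model(n))
print(get_state(),grip_depth)
E
```

```text
pics
side {'fx': 395.2086168889803, 'fy': 395.2086168889803, 'cx': 323.7451303511097, 'cy': 202.6724844288499, 'rvec': array([ 0.73252575, -2.53265649,  1.23121009]), 'tvec': array([0.46359623, 0.24774964, 0.74656003])}
top {'fx': 509.1360340314361, 'fy': 509.1360340314361, 'cx': 324.90390875372856, 'cy': 194.98410550244668, 'rvec': array([ 2.18568356, -2.1728904 ,  0.05690541]), 'tvec': array([0.03408542, 0.54056029, 1.33697503])}
{'time': 0.1, 'q': array([ 1.08631364,  0.60007732, -0.00259506,  1.60002729,  0.00179856,
        0.94295134, -0.07978653]), 'joint_vel': array([-0.00089849, -0.00190269,  0.00020661, -0.00235295,  0.00132411,
       -0.00011077,  0.00059779]), 'joint_torque': array([ 5.18474015e-03, -7.78001618e+01,  1.56980406e+00, -2.58625978e+01,
        1.25979001e-02,  5.56909145e-03,  5.62805909e-06]), 'position': array([ 0.28736516, -0.66515133,  0.23048739]), 'eef_rot': array([-7.02862734e-04,  9.79274288e-01,  2.02537243e-01, -1.99007494e-04]), 'contact_force': array([ 0.47869918, -0.67745928,  0.58429517]), 'torque': array([0.01736757, 0.02549634, 0.04094415]), 'grip_width': 0.9964595814386857} 0.0187
```

View pics/top0.png

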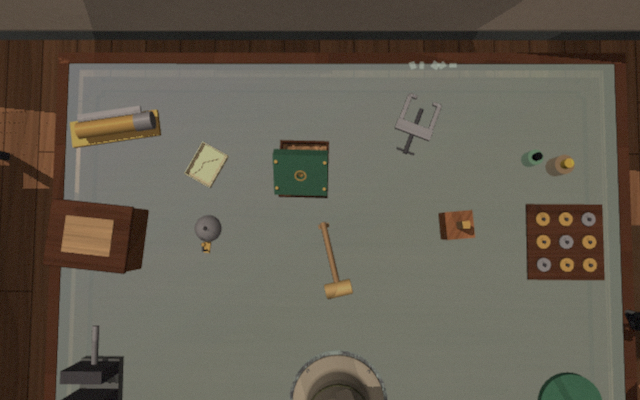

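View pics/side0.png

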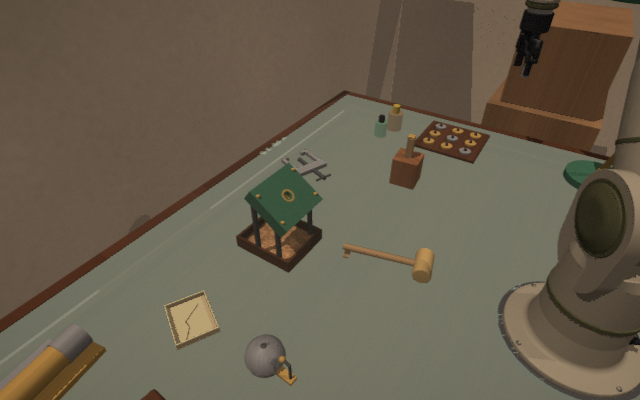

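The top view shows the stand at (300,170) with its ring at (300,175), the rack and drift at (460,224), and the tray peeking out towards world +x. In the side view the ring is at (288,195) and the drift at (410,148). Next I'll zoom in on these.

```bash
python3 - <<'E'
import cv2,numpy as np
t=cv2.imread("pics/top0.png");s=cv2.imread("pics/side0.png")
def c(im,x,y,w=80,h=60):return cv2.resize(im[y:y+h,x:x+w],(400,300),interpolation=cv2.INTER_CUBIC)
im=np.vstack([np.hstack([c(t,262,138),c(t,420,195)]),np.hstack([c(s,242,160),c(s,370,130)])])
cv2.imwrite("pics/zoom.png",np.clip(im*1.6,0,255).astype(np.uint8))
E
```

```text
(no output)
```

View pics/zoom.png

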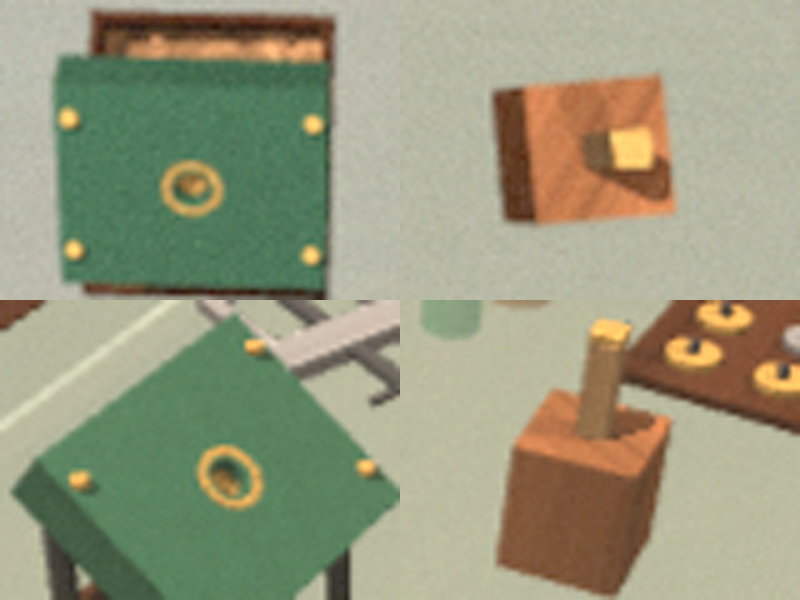

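```bash
cat > h.py <<'E'
import cv2,numpy as np
from station import *
def ray(n,p):
    m=camera_model(n);R,_=cv2.Rodrigues(m["rvec"])
    d=R.T@np.array([(p[0]-m["cx"])/m["fx"],(p[1]-m["cy"])/m["fy"],1]);return -R.T@m["tvec"],d/np.linalg.norm(d)
def onz(n,p,z):
    o,d=ray(n,p);return o+d*(z-o[2])/d[2]
def tri(pt,ps):
    A=np.zeros((3,3));b=np.zeros(3);L=[ray("top",pt),ray("side",ps)]
    for o,d in L:
        P=np.eye(3)-np.outer(d,d);A+=P;b+=P@o
    x=np.linalg.solve(A,b);return x,np.mean([np.linalg.norm(np.cross(x-o,d)) for o,d in L])
def proj(n,X):
    m=camera_model(n);return cv2.projectPoints(np.array(X,float).reshape(-1,3),m["rvec"],m["tvec"],np.array([[m["fx"],0,m["cx"]],[0,m["fy"],m["cy"]],[0,0,1]]),None)[0].reshape(-1,2)
def blobs(im,x,y,w,h,lo,hi,mn=4):
    c=cv2.cvtColor(im[y:y+h,x:x+w],cv2.COLOR_BGR2HSV);m=cv2.inRange(c,lo,hi)
    n,l,st,ce=cv2.connectedComponentsWithStats(m,connectivity=8)
    out=[]
    for i in range(1,n):
        if st[i,4]>=mn:
            pts=np.argwhere(l==i)[:,::-1].astype(np.float32)
            e=cv2.fitEllipse(cv2.convexHull(pts)) if len(pts)>20 else None
            out.append((ce[i]+[x,y],st[i].tolist(),e and (np.array(e[0])+[x,y]).round(2).tolist(),l==i))
    return out
E
python3 - <<'E'
from h import *
t=cv2.imread("pics/top0.png");s=cv2.imread("pics/side0.png")
for nm,im,r in(("top",t,(270,148,60,50)),("side",s,(244,165,80,65)),("cap",t,(450,212,25,25)),("capside",s,(400,130,20,14))):
    print(nm)
    for b in blobs(im,*r,(12,110,95),(32,255,255)):print(b[0].round(2),b[1],b[2])
for b in blobs(t,435,205,45,40,(0,60,60),(14,255,255),50):
    print(b[0],b[1])
# rack top corners (hand-read from zoom)
q=np.array([(525,88),(660,75),(675,213),(535,222)])
P=np.array([onz("top",(420+(x-400)/5,195+y/5),.08) for x,y in q]);print(P.round(4),P.mean(0))
for i in range(4):
    d=P[(i+1)%4]-P[i];print(np.linalg.norm(d),np.degrees(np.arctan2(d[1],d[0]))%90)
print("cap",onz("top",(420+233/5,195+149/5),.144), tri((420+233/5,195+149/5),(370+(610-400)/5,130+30/5)))
T=[(68,118),(313,124),(311,255),(192,188)];S=[(80,480),(255,346),(367,468),(231,477)]
for a,b in zip(T,S):print(tri((262+a[0]/5,138+a[1]/5),(242+b[0]/5,160+(b[1]-300)/5)))
E
```

```text
topTraceback (most recent call last):
  File "<stdin>", line 5, in <module>
  File "h.py", line 22, in blobs
    e=cv2.fitEllipse(cv2.convexHull(pts)) if len(pts)>20 else None
      ~~~~~~~~~~~~~~^^^^^^^^^^^^^^^^^^^^^
cv2.error: OpenCV(4.12.0) /io/opencv/modules/imgproc/src/shapedescr.cpp:361: error: (-201:Incorrect size of input array) There should be at least 5 points to fit the ellipse in function 'fitEllipseNoDirect'
```

```bash
sed -i 's/if len(pts)>20 else/if len(cv2.convexHull(pts))>5 else/' h.py
cat > m.py <<'E'
from h import *
t=cv2.imread("pics/top0.png");s=cv2.imread("pics/side0.png")
for nm,im,r in(("top",t,(270,148,60,50)),("side",s,(244,165,80,65)),("cap",t,(450,212,25,25)),("capside",s,(400,130,20,14))):
    print(nm)
    for b in blobs(im,*r,(12,110,95),(32,255,255)):print(b[0].round(2),b[1],b[2])
q=np.array([(525,88),(660,75),(675,213),(535,222)])
P=np.array([onz("top",(420+(x-400)/5,195+y/5),.08) for x,y in q]);print(P.round(4),P.mean(0))
for i in range(4):
    d=P[(i+1)%4]-P[i];print(np.linalg.norm(d),np.degrees(np.arctan2(d[1],d[0]))%90)
print("cap",onz("top",(420+233/5,195+149/5),.144), tri((420+233/5,195+149/5),(370+(610-400)/5,130+30/5)))
T=[(68,118),(313,124),(311,255),(192,188)];S=[(80,480),(255,346),(367,468),(231,477)]
for a,b in zip(T,S):print(tri((262+a[0]/5,138+a[1]/5),(242+b[0]/5,160+(b[1]-300)/5)))
E
python3 m.py
```

```text
top
[308.98 148.38] [18, 0, 39, 2, 63] None
[275.33 161.25] [4, 12, 4, 4, 12] [275.38, 161.38]
[324.2 162.5] [53, 13, 3, 4, 10] [324.5, 162.5]
[299.75 175.01] [24, 22, 12, 11, 67] [299.8, 175.15]
[276.36 187.55] [5, 38, 4, 4, 11] [276.5, 187.5]
[323.89 188.67] [53, 39, 3, 4, 9] [323.9, 188.6]
side
[292.29 168.57] [47, 3, 4, 2, 7] None
[287.52 195.08] [38, 24, 12, 13, 73] [287.62, 194.93]
[315. 193.] [70, 27, 3, 3, 9] None
[257.5 195.5] [12, 29, 4, 4, 10] [257.5, 195.5]
[282. 222.] [36, 56, 5, 3, 11] [282.0, 222.0]
[265.88 227.1 ] [15, 58, 14, 7, 51] None
[293.26 227.79] [46, 61, 7, 4, 19] None
cap
[461.81 222.39] [0, 0, 24, 25, 265] [461.13, 220.11]
[454.6 235.4] [3, 23, 4, 2, 5] None
[471.54 235.23] [18, 22, 7, 3, 13] None
capside
[411.49 136.88] [8, 4, 8, 9, 43] [411.6, 137.52]
[[ 0.4932 -0.2675  0.08  ]
 [ 0.5002 -0.3355  0.08  ]
 [ 0.4307 -0.3421  0.08  ]
 [ 0.4258 -0.2718  0.08  ]] [ 0.46246084 -0.30420991  0.08      ]
0.06836217108683873 5.848189350051086
0.0697362304450766 5.43315525219586
0.0704135850559419 4.057566480410273
0.06758125605070202 3.709378221739789
cap [ 0.46204971 -0.30470994  0.144     ] (array([ 0.4619734 , -0.30534837,  0.14170582]), np.float64(0.00010863758673699635))
(array([0.60829124, 0.15204692, 0.173974  ]), np.float64(0.0002559242800188093))
(array([0.60585971, 0.03582051, 0.17400528]), np.float64(0.0003278806700061822))
(array([0.54695253, 0.03708393, 0.13210965]), np.float64(0.0003676292972230826))
(array([0.57755578, 0.09431662, 0.15119129]), np.float64(0.000339250010303063))
```

```bash
cat >> h.py <<'E'
from scipy.spatial.transform import Rotation as Ro
RY=np.radians(4.8);SY=np.radians(-1.2);G=.080
DR=np.array([.4620,-.3048,.010])          # drift tip in rack
H=np.array([.5776,.0943,.152])
def wxyz(R):
    q=R.as_quat();return [q[3],q[0],q[1],q[2]]
def pick_q(k):return wxyz(Ro.from_euler('z',RY+k*np.pi/2)*Ro.from_euler('x',np.pi))
n=Ro.from_euler('z',SY).apply([-np.sin(np.radians(35)),0,np.cos(np.radians(35))])
def push_q(k):return wxyz(Ro.from_euler('z',SY)*Ro.from_euler('y',-np.radians(35))*Ro.from_euler('z',k*np.pi/2)*Ro.from_euler('x',np.pi))
def line(p,**k):return move_l(list(map(float,p)),**k)
def st():
    s=get_state();print(round(s["time"],2),s["position"].round(4),s["contact_force"].round(1),round(s["grip_width"],3));return s
E
python3 - <<'E'
from h import *
for k in(-1,0,1,2):
    for P,Q in((DR+[0,0,G],pick_q(k)),(DR+[0,0,G+.1],pick_q(k)),(H+n*(G+.06),push_q(k)),(H+n*(G-.05),push_q(k))):
        q=inverse_kinematics(list(P),Q);print(k,None if q is None else np.round(q,2))
print(n)
E
```

```text
-1 [ 0.2   0.64  0.41  2.13 -0.55  0.48 -2.02]
-1 [ 0.13  0.49  0.51  2.06 -0.37  0.68 -2.18]
-1 [ 0.41  0.31 -1.1   2.43  1.57  0.61  1.13]
-1 [ 0.35  0.64 -1.1   2.41  1.85  0.88  0.95]
0 [ 0.44  0.6   0.06  2.11 -0.08  0.43 -0.93]
0 [ 0.44  0.45  0.06  2.04 -0.04  0.66 -0.96]
0 [-0.93  0.18  0.54  2.49  1.97  0.17  2.33]
0 [-0.13  0.44 -0.37  2.44  2.18  0.5   2.15]
1 [ 0.64  0.61 -0.23  2.1   0.3   0.47  0.27]
1 [ 0.72  0.47 -0.34  2.02  0.24  0.69  0.32]
1 [ 0.41  0.31 -1.1   2.43  1.57  0.61 -2.01]
1 [ 0.35  0.64 -1.1   2.41  1.85  0.88 -2.19]
2 [ 0.9   0.67 -0.62  2.08  0.69  0.6   1.45]
2 [ 1.01  0.55 -0.76  2.    0.53  0.79  1.59]
2 [ 0.44  0.32 -1.14  2.43  1.57  0.63 -0.43]
2 [ 0.35  0.64 -1.1   2.41  1.85  0.88 -0.62]
[-0.57345064  0.01201208  0.81915204]
```

```bash
python3 - <<'E'
from h import *
Q=pick_q(2)
goto(list(DR+[0,0,G+.09]),Q); st()
print(line(DR+[0,0,G],speed=.12,f_stop=8)); st()
command_gripper(0.0,f_grip=90); s=st(); print(s["torque"])
line(DR+[0,0,G+.11],speed=.15); st()
for m in("top","side"):
    im=camera(m);c=proj(m,DR+[0,0,.11+.04])[0].astype(int);print(m,c)
    cv2.imwrite(f"pics/{m}1.png",im)
    x,y=c-[40,30];globals()[m]=cv2.resize(im[y:y+60,x:x+80],(400,300),interpolation=2);print(x,y)
cv2.imwrite("pics/lift.png",np.clip(np.hstack([top,side])*1.6,0,255).astype(np.uint8))
E
```

```text
1.6 [ 0.4618 -0.3058  0.1799] [ 0.4  0.3 -0. ] 0.999
False
2.5 [ 0.4624 -0.3049  0.0904] [-0.9 -0.1  0.6] 1.003
3.13 [ 0.4621 -0.305   0.0903] [-0.8  0.1  5. ] 0.199
[-0.0692049   0.26676159 -0.01661542]
4.02 [ 0.4614 -0.3048  0.1992] [-0.6 -0.3 -1. ] 0.198
top [468 224]
428 194
side [412 129]
372 99
```

View pics/lift.png

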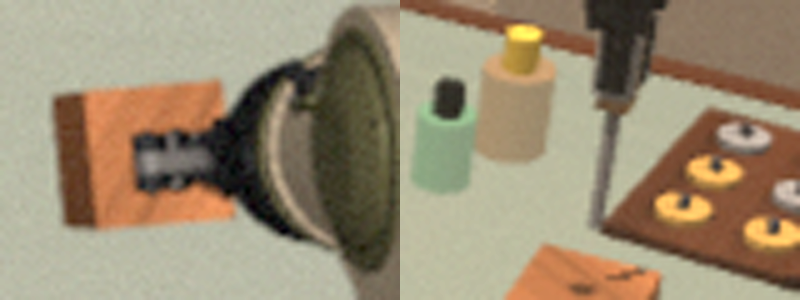

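```bash
python3 - <<'E'
from h import *
print(proj("side",[.4614,-.3048,.1192]))
line(DR+[0,0,G+.2],speed=.2)
goto(list(H+n*(G+.07)),push_q(2)); st()
line(H+n*(G+.012),speed=.12); s=st()
tip=s["position"]-n*G; print(tip, s["eef_rot"],push_q(2))
for m in("top","side"):
    im=camera(m);print(m,"tip",proj(m,tip)[0],"hole",proj(m,H)[0])
    cv2.imwrite(f"pics/{m}2.png",im)
    x,y=proj(m,H)[0].astype(int)-[40,30];globals()[m]=cv2.resize(im[y:y+60,x:x+80],(400,300),interpolation=2);print(x,y)
cv2.imwrite("pics/pre.png",np.clip(np.hstack([top,side])*1.6,0,255).astype(np.uint8))
E
```

```text
[[410.840606   143.55846852]]
6.62 [0.4918 0.0957 0.2747] [ 0.3 -0.6 -1.7] 0.197
7.25 [0.5247 0.0948 0.2272] [ 0.3  0.1 -0.3] 0.197
[0.57062137 0.09380367 0.16170443] [ 0.30032386  0.01051102  0.95377316 -0.003444  ] [np.float64(0.30068931161449214), np.float64(0.009987118016239693), np.float64(0.9536646578426956), np.float64(-0.0031489262149117622)]
top tip [300.38295223 178.14504549] hole [300.46095573 175.66562781]
260 145
side tip [290.67039234 192.31057316] hole [288.00775708 195.06490124]
248 165
```

View pics/pre.png

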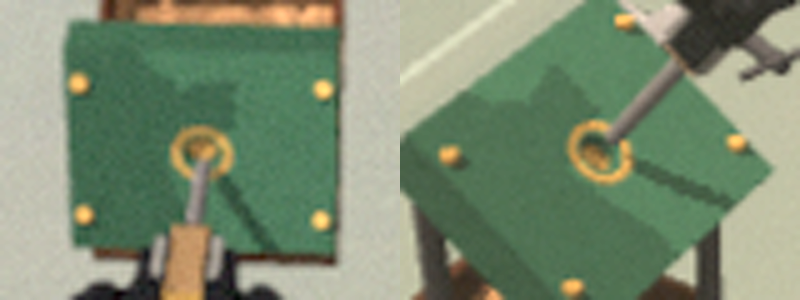

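The tip lies on the ring's axis in both views: top tip (301,177) with the ring at (300,176), side tip (290,193). Both match the predictions to within a pixel, so I'll insert and push.

```bash
python3 - <<'E'
from h import *
print(line(H+n*(G-.006),speed=.04,f_stop=6)); st()
for d in(.012,.016,.024,.032,.041,.050):
    if line(H+n*(G-d),speed=.05,f_stop=45): print("STOP")
    s=st(); print(d,"axial",round(s["contact_force"]@n,1),"depth",round(((H+n*G)-s["position"])@n,4))
for m in("top","side"):
    im=camera(m)
    x,y=proj(m,H)[0].astype(int)-[50,35];globals()[m]=cv2.resize(im[y:y+90,x:x+100],(400,360),interpolation=2);print(x,y)
cv2.imwrite("pics/push.png",np.clip(np.hstack([top,side])*1.6,0,255).astype(np.uint8))
E
```

```text
False
7.95 [0.5351 0.0951 0.2124] [-0.8 -0.7 -0.8] 0.2
8.22 [0.5386 0.0951 0.2076] [ 0.5  0.6 -1.5] 0.196
0.012 axial -1.5 depth 0.0121
8.47 [0.541  0.095  0.2042] [ 0.3  0.3 -1.1] 0.199
0.016 axial -1.1 depth 0.0162
8.78 [0.5456 0.0949 0.1975] [ 0.6  0.1 -1.2] 0.2
0.024 axial -1.3 depth 0.0244
9.08 [0.5502 0.0948 0.191 ] [ 1.3  0.1 -1.3] 0.198
0.032 axial -1.8 depth 0.0323
9.42 [0.5554 0.0947 0.1835] [-0.4 -0.4 -1.1] 0.198
0.041 axial -0.6 depth 0.0414
9.75 [0.5604 0.0946 0.1761] [-0.  -0.5 -0.7] 0.196
0.05 axial -0.5 depth 0.0504
250 140
238 160
```

View pics/push.png

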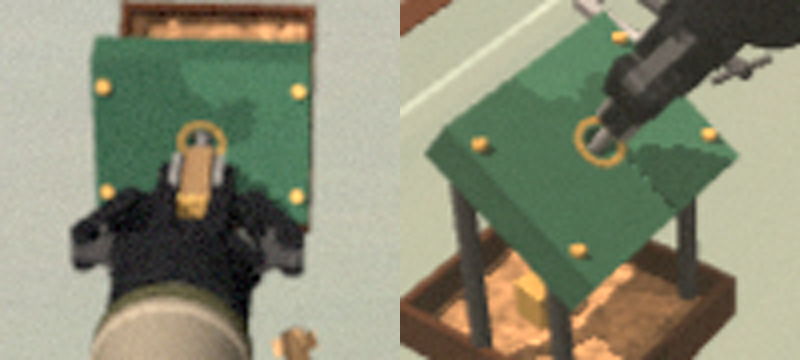

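The side view shows the brass block at (530,300) on the tray floor, and the drift is through the hole. I'll retract and check whether the drift slipped in the grip before reseating it.

```bash
python3 - <<'E'
from h import *
print(line(H+n*(G+.07),speed=.12,f_stop=25))
goto(list(DR+[0,0,G+.2]),pick_q(2)); st()
line(DR+[0,0,G+.085],speed=.2); s=st()
tip=s["position"]-[0,0,G]
o=[]
for m in("top","side"):
    im=camera(m);print(m,"tip",proj(m,tip)[0],"handle end",proj(m,tip+[0,0,.07])[0])
    cv2.imwrite(f"pics/{m}3.png",im)
    p=(tip+[0,0,.02]) if m=="side" else H
    x,y=proj(m,p)[0].astype(int)-[40,30];o.append(cv2.resize(im[y:y+60,x:x+80],(400,300),interpolation=2));print(x,y)
cv2.imwrite("pics/ret.png",np.clip(np.hstack(o)*1.6,0,255).astype(np.uint8))
E
```

```text
False
12.94 [ 0.4622 -0.3041  0.2898] [ 1.1  0.6 -1.9] 0.198
13.67 [ 0.4629 -0.3044  0.1758] [-0.3  0.2 -1.2] 0.194
top tip [461.380636   224.64384562] handle end [468.87503987 224.35368799]
260 145
side tip [409.01104272 150.98094779] handle end [412.85142774 127.8919606 ]
370 114
```

View pics/ret.png

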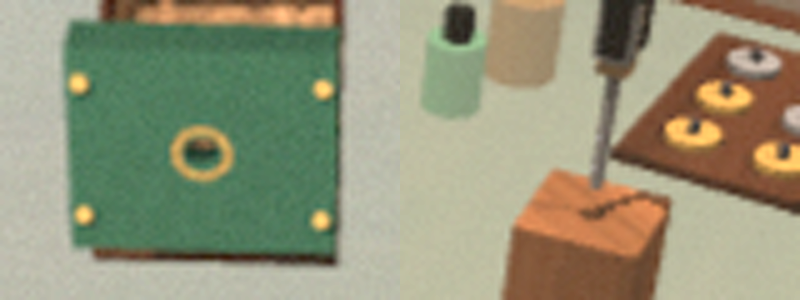

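The block has left the hole and the drift hasn't slipped: its tip is at (409.6,151.4) against a predicted (409.0,151.0). Lowering it into the rack now.

```bash
python3 - <<'E'
from h import *
print(line(DR+[0,0,G+.045],speed=.05,f_stop=6)); st()
print(line(DR+[0,0,G+.006],speed=.06,f_stop=8)); st()
print(line(DR+[0,0,G-.003],speed=.015,f_stop=6)); st()
E
```

```text
False
14.72 [ 0.4622 -0.3048  0.1352] [-0.1  0.7 -1.9] 0.196
False
15.52 [ 0.4622 -0.3047  0.096 ] [-0.2 -0.  -1.1] 0.202
True
15.97 [ 0.4621 -0.3049  0.0903] [-1.4  0.3  7.9] 0.198
```

```bash
python3 - <<'E'
from h import *
command_gripper(1.0); st()
line(DR+[0,0,G+.11],speed=.12)
set_joints([1.086,.599,-.003,1.599,.002,.943,-.08]); hold(.3); st()
t=camera("top");s=camera("side")
cv2.imwrite("pics/top4.png",t)
def c(im,x,y,w=80,h=60):return cv2.resize(im[y:y+h,x:x+w],(400,300),interpolation=2)
im=np.vstack([np.hstack([cv2.resize(t[60:310,160:493],(400,300)),c(t,420,195)]),np.hstack([c(s,235,200,100,75),c(s,370,130)])])
cv2.imwrite("pics/fin.png",np.clip(im*1.6,0,255).astype(np.uint8))
for nm,a,b in(("top",cv2.imread("pics/top0.png"),t),("side",cv2.imread("pics/side0.png"),s)):
    d=cv2.absdiff(cv2.GaussianBlur(a,(5,5),0),cv2.GaussianBlur(b,(5,5),0)).max(2)>25
    k,l,S,C=cv2.connectedComponentsWithStats(d.astype(np.uint8));print(nm,[(C[i].round(0).tolist(),int(S[i,4])) for i in range(1,k)])
E
```

```text
16.63 [ 0.4616 -0.3048  0.0897] [-0.5 -0.1  0.1] 0.995
19.49 [ 0.2885 -0.6652  0.2315] [ 0.2  0.7 -0. ] 1.001
top [([300.0, 175.0], 19)]
side [([287.0, 196.0], 19), ([272.0, 238.0], 41), ([283.0, 237.0], 6)]
```

View pics/fin.png

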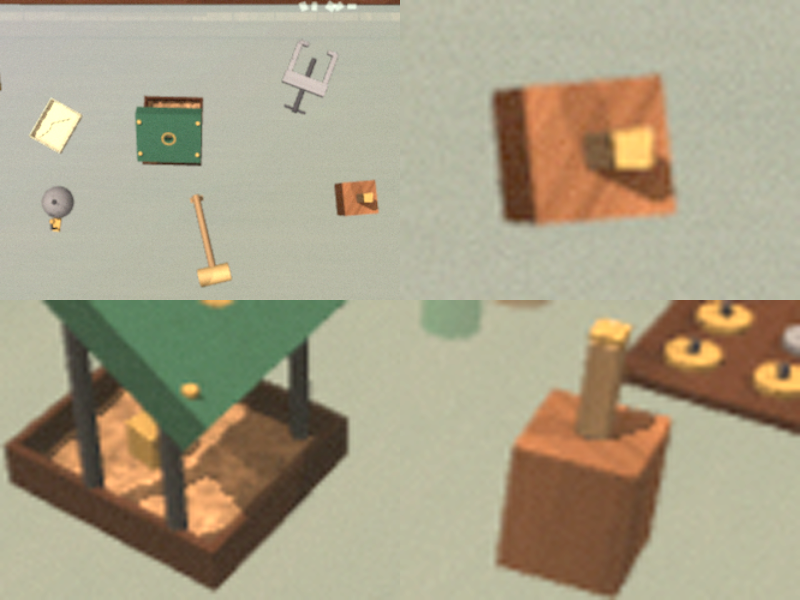

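The final picture shows the block on the tray floor at side (272,238). The drift is seated exactly as at the start, and the only changes between the before and after images are the emptied hole and the block in the tray.

```bash
python3 -c "
from station import *
hand_in()"
```

```text
the job is handed in; nothing more can be done
```

I took the drift from its rack, pushed it square to the slope to 50 mm below the plate's face, and the block dropped into the tray. I then stood the drift back in its rack, opened the gripper, drove the arm clear and handed in after about 19.5 s on the robot's clock.

**Last checks:**
- **Block:** the side view shows it on the tray floor, and the access hole is empty.
- **Drift:** it touched down in the rack at TCP height 0.0903 m, the same as when I gripped it. It looks the same as at the start in both views.
- **Bystanders:** comparing the start and end pictures, only the hole and the block in the tray changed. The bell, gear puller, lid and mallet have not moved.

**One reading disagreed:** the force readings between push steps stayed below 2 N, though the block should give way at 8 to 14 N. They were taken only when the arm paused, so they probably missed the peak. The pictures show the block came free.

No check failed.

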